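Fold the inner flap down and shut the tooling case

TASK

Close up the grey tooling case on the bench: first push the upright inner flap down until it lies flat over the cutters, and only then push the open cover over and down until it is fully shut. Do it all by pushing with shut fingertips or the outside of the fingers: pinch and lift nothing, and leave the loose steel parts around and inside the case where they are. Finish with the hand clear of everything.

Things in the scene. Friction and masses are not known exactly. Their poses are not given: they have to be found in the camera images.
- case: Open grey sheet-metal tooling case, 240 (x) x 200 (y) x 75 mm high, walls 4 mm; fixed to the bench. Origin: centre of its underside. Case x runs along both hinges, z is up. Cover hinged along its +y wall, inner flap along the inside of its -y wall. A low partition at y = +26 mm parts the cutters' compartment (-y side, covered by the folded flap) from an open one (+y side).
- flap (a joint): Angle of the inner flap, a flat aluminium sheet 205 (along the hinge) x 105 x 4 mm: 0 = folded flat over the cutters (end stop; its upper face then 68 mm above the bench, 7 mm below the rim), 1.57 = upright, 1.9 = end stop leaning outwards. Starts at 1.35 to 1.75. Stiff hinge (about 0.16 N m): it stays where it is left.
- flap_hinge (a point): Middle of the flap's hinge axis: at case x = 0, y = -90, z = 64 mm. The axis is parallel to case x. Folded, the flap reaches 105 mm from here towards case +y and its upper face lies 4 mm above the axis; upright, that face looks to case -y (outwards).
- flap_edge (a point): Middle of the flap's free edge, on its upper (outer) face; it turns with the flap: point y points from the hinge to the free edge, point z out of the upper face.
- cover (a joint): Angle of the cover, a grey sheet-metal lid 246 (along the hinge) x 204 x 6 mm with a 13 mm lip on the inner side of its free edge: 0 = fully shut on the rim (end stop; upper face 81 mm above the bench), 1.57 = upright, 2.0 = end stop leaning outwards. Starts at 1.5 to 1.85. About 0.45 kg on a stiff hinge (0.7 N m): it stays where it is left, so push it all the way.
- cover_hinge (a point): Middle of the cover's hinge axis: at case x = 0, y = +100, z = 75 mm. The axis is parallel to case x. Shut, the cover reaches 204 mm from here towards case -y and its upper face lies 6 mm above the axis; upright, that face looks to case +y (outwards).
- cover_edge (a point): Middle of the cover's free edge, on its upper (outer) face; it turns with the cover: point y points from the free edge to the hinge, point z out of the upper face.
- parallel: Bystander: loose steel bar 110 x 22 x 30 mm lying in the open compartment of the case, long side along case x, below the rim. Origin: centre of its underside.
- slug: Bystander: loose dark steel round, 38 mm across, 60 mm high, standing near the case. Origin: centre of its underside.
- stud: Bystander: loose dark steel clamping stud, 32 mm across the foot, 66 mm high, standing near the case. Origin: centre of its underside.
- collar: Bystander: loose steel collar (ring), 56 mm across, 34 mm bore, 30 mm high, out on the bench to the side of the case. Origin: centre of its underside.
- vblock: Bystander: loose steel block 50 x 45 x 40 mm, out on the bench to the side of the case. Origin: centre of its underside.
- tin: Bystander: loose empty open aluminium tin, 72 mm across, 70 mm high, out on the bench to the side of the case. Origin: centre of its underside.
- wrench: Bystander: loose steel wrench lying flat on the bench, to the left of the case. Origin: centre of its underside.

How it is judged:
By the outcome, as a careful person would: the job done as asked, in the order asked, and still so for the second after the job is handed in, with the robot touching nothing.
It also fails if it takes over 51 s, if anything falls off the work surface, if the arm or the gripper's body presses on something with over 40 N, if the wrist force passes 120 N, or if a joint passes its speed limit or range.

ROBOT

A 6-joint arm with a two-finger parallel gripper is mounted at the origin on the work surface. World frame = base frame: x ahead of the robot, y to its left, z up, the work surface at z = 0. Lengths are in m, angles in rad, forces in N, time in s.
With the tool pointing down it reaches from about 0.3 to 0.75 m from the base axis. Payload 8.5 kg.
Tool frame: the origin (TCP) lies midway between the tips of the shut fingers; the grasp point (between the pads) lies 19 mm behind it; z points along the fingers, y is the direction in which the jaws open and shut (so a half turn about z gives the same grasp; the last joint's range is limited). The gripper opens to 88 mm and grips with 3 to 60 N. Pads are 18 mm wide; open, the fingers measure 123 mm over their backs; the gripper's body (75 mm by 187 mm) begins 45 mm behind the grasp point.
Start: joints at [0.977, 0.381, 1.297, -0, 1.464, -0.215], TCP at [0.203, 0.511, 0.239] pointing down, gripper open.
Joint ranges: [-3.11, 3.11], [-0.89, 2.33], [0.22, 2.48], [-1.42, 4.56], [0.17, 2.85], [-2.88, 2.88]. Speed limits (rad/s): [2.39, 2.39, 3.14, 3.14, 3.14, 3.14].

INTERFACE

Orientations are given as a unit quaternion [x, y, z, w].
In Python, from rig import env, fingers, kinematics, sense, optics, workorder gives the robot as it stands. Calls block until the motion is done:
- env.reach(position, orientation): joint-space move of the TCP to a pose.
- env.movel(position, v=0.15, orientation=None): straight line of the TCP; orientation=None keeps the orientation; v is the mean speed in m/s.
- env.move_joints(angles): joint-space move.
- fingers.open_jaws() and fingers.clamp(grasp_force=None): open the fingers fully, or close them until they stop; grasp_force is the grip in N (None keeps the last).
- env.pause(seconds).
- kinematics.ik(position, orientation): joint angles nearest the present ones, or None.
- sense(): the state.
- optics.capture(name): name is "scene" or "top" or "wrist"; returns the picture (400x640x3 uint8, blue, green, red); there is no depth.
- optics.camera_params(name): a dict with "fx", "fy", "cx", "cy" (pixels), "world_to_cam" (4x4, takes a point from world to camera coordinates); the wrist camera has in their place "T_tool_cam" (4x4, takes a point from camera to tool coordinates, whose origin is the TCP and whose axes are the flange's). Camera axes: x right, y up, looking along -z (the intrinsics and any distortion apply to the point x, -y, -z); pixel columns grow to the right and rows downward; lengths in m; the calibration is good to about 2 mm. The wrist camera is an equidistant fisheye: a pixel r from the principal point sees the ray r / f radians off the axis. A picture is of the moment at which its call begins: read the wrist's pose just before it. camera_params takes no time and is no camera call.
A pose or a line that the arm cannot do raises env.IKError and nothing moves.
- workorder.sign_off(): hands the job in, once; it reports no verdict.
The state is a dict: "clock": time; "joint_positions": joint angles; "qd": joint speeds; "joint_efforts": joint torques, N m; "tcp_pos": TCP position; "orientation": TCP orientation; "wrist_force": force on the tool from outside, world axes, zero at the start; "wrist_torque": the same for the moment, N m; "finger_gap": finger opening in m.
Only numpy, scipy, OpenCV 4.12 (cv2) and the standard library are available. Lean on these libraries where they do the work, as an engineer would, in place of code of your own. Each camera call takes 0.05 s, during which the arm holds its last target.

## Working session

There is one attempt and no reset: what is moved stays moved. The work goes in short steps, each a Python script; the robot and the scene stay as the last script left them, time stands still between calls to the robot, and variables do not carry over. Pictures are saved under pics/ and viewed, and the job is handed in when it is done.

```bash
ls; mkdir -p pics
python3 - <<'E'
from rig import env, fingers, kinematics, sense, optics, workorder
import cv2
for n in("scene","top"):
    cv2.imwrite(f"pics/{n}0.png",optics.capture(n)); print(n,optics.camera_params(n))
print(sense())
E
```

```text
pics
scene {'fx': 435.63226952918234, 'fy': 435.63226952918234, 'cx': 317.0431679918318, 'cy': 199.9316935600932, 'world_to_cam': array([[-0.64147677,  0.76713062, -0.0042619 ,  0.3489148 ],
       [-0.5290469 , -0.43835375,  0.72660538,  0.23767545],
       [ 0.55553301,  0.46835522,  0.68704182, -1.44953636],
       [ 0.        ,  0.        ,  0.        ,  1.        ]])}
top {'fx': 380.6928293760985, 'fy': 380.6928293760985, 'cx': 315.16840032274905, 'cy': 198.16754566049255, 'world_to_cam': array([[ 0.01186793, -0.99968744,  0.02200417, -0.00971872],
       [ 0.99797227,  0.01321803,  0.06226267, -0.58405932],
       [-0.06253406,  0.02122062,  0.99781721, -1.02445148],
       [ 0.        ,  0.        ,  0.        ,  1.        ]])}
{'clock': 0.1, 'joint_positions': array([ 9.76689447e-01,  3.81139374e-01,  1.29813845e+00, -2.73050346e-05,
        1.46365995e+00, -2.15341005e-01]), 'qd': array([-0.00142452, -0.00172358, -0.00165856, -0.00066128, -0.00214619,
        0.00017823]), 'joint_efforts': array([ 2.58480060e-03, -4.38653576e+01, -2.24911541e+01,  7.14376546e-02,
        3.42768850e-02, -9.72381258e-05]), 'tcp_pos': array([0.20325732, 0.51078605, 0.23820945]), 'orientation': array([ 1.88251416e-01,  9.82120640e-01, -6.23571301e-04, -2.52354767e-04]), 'wrist_force': array([0.36945421, 0.34706921, 0.20643452]), 'wrist_torque': array([0.01731192, 0.0019959 , 0.03489588]), 'finger_gap': 0.08792726356400106}
```

View pics/scene0.png

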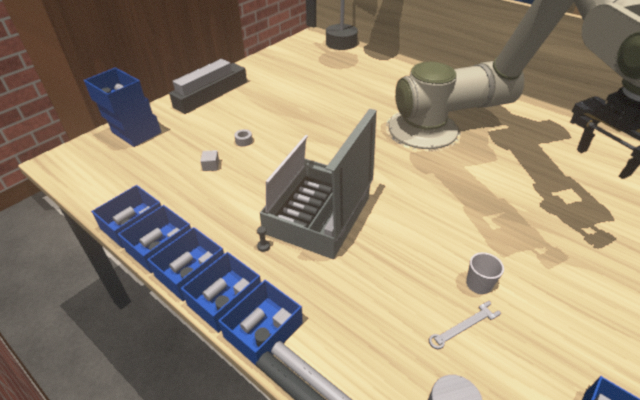

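View pics/top0.png

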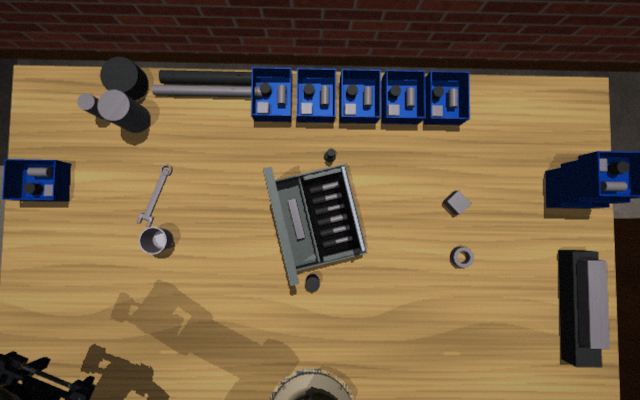

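Run:
```python
import cv2
t=cv2.imread("pics/top0.png")[140:300,250:380]; cv2.imwrite("pics/topc.png",cv2.resize(t,None,fx=3.7,fy=3.7,interpolation=cv2.INTER_CUBIC))
s=cv2.imread("pics/scene0.png")[105:260,240:400]; cv2.imwrite("pics/scenec.png",cv2.resize(s,None,fx=3.8,fy=3.8,interpolation=cv2.INTER_CUBIC))
```

```text
(no output)
```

View pics/topc.png

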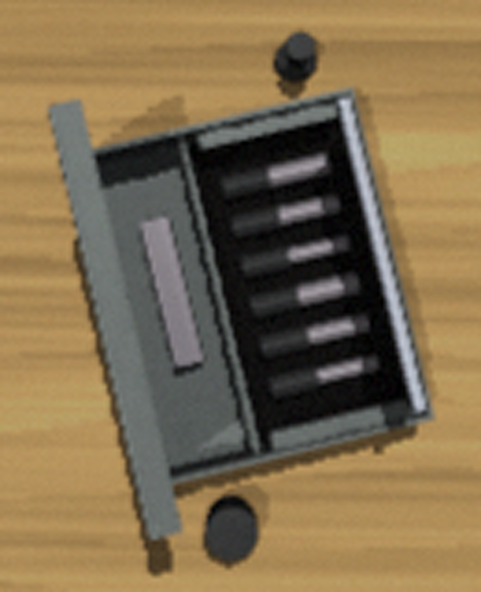

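View pics/scenec.png

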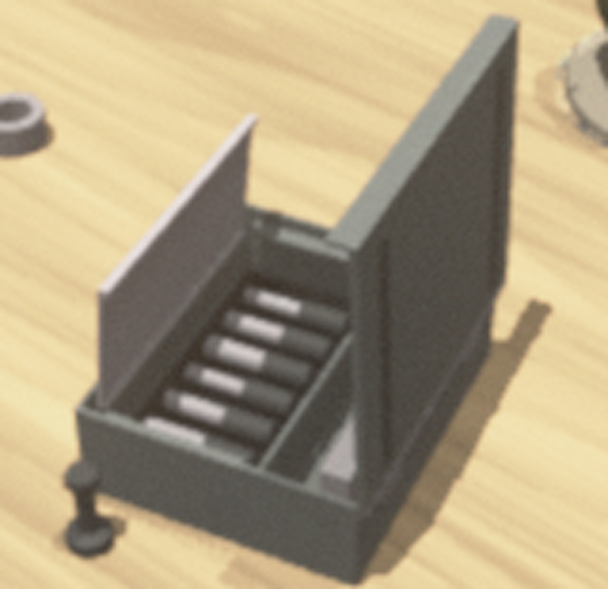

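```bash
cat > h.py <<'E'
import numpy as np
def params():
    from rig import optics
    return {n:optics.camera_params(n) for n in("scene","top")}
def proj(P,p):
    c=p["world_to_cam"]@np.append(P,1); 
    return np.array([p["cx"]+p["fx"]*c[0]/-c[2],p["cy"]-p["fy"]*c[1]/-c[2]])
def c2w(P,x,y,yaw):
    c,s=np.cos(yaw),np.sin(yaw); return np.array([x+c*P[0]-s*P[1],y+s*P[0]+c*P[1],P[2]])
def flap(u,v,w,a): # u along hinge, v from hinge to edge, w normal out of upper face (axis at w=0; upper 4mm)
    return np.array([u,-.090+v*np.cos(a)-w*np.sin(a),.064+v*np.sin(a)+w*np.cos(a)])
def cover(u,v,w,a): # upper w=.006
    return np.array([u,.100-v*np.cos(a)+w*np.sin(a),.075+v*np.sin(a)+w*np.cos(a)])
E
cat > fit.py <<'E'
from h import *; from scipy.optimize import least_squares
pr=params()
T=lambda a,b:("top",250+(a+.5)/3.7-.5,140+(b+.5)/3.7-.5)
S=lambda a,b:("scene",240+(a+.5)/3.8-.5,105+(b+.5)/3.8-.5)
B=lambda x,y,z:lambda f,c:np.array([x,y,z])
F=lambda u,v,w:lambda f,c:flap(u,v,w,f)
C=lambda u,v,w:lambda f,c:cover(u,v,w,c)
obs=[("rim+-T",T(354,92),B(.12,-.1,.075)),("rim--T",T(432,413),B(-.12,-.1,.075)),
("cov+outT",T(50,106),C(.123,.204,.006)),("cov+inT",T(78,100),C(.123,.204,-.013)),
("cov-outT",T(152,540),C(-.123,.204,.006)),("cov-inT",T(182,527),C(-.123,.204,-.013)),
("rim+-S",S(80,408),B(.12,-.1,.075)),("bot++S",S(358,582),B(.12,.1,0)),
("fl+S",S(100,290),F(.1025,.105,.002)),("fl-S",S(255,120),F(-.1025,.105,.002)),
("c+oS",S(358,252),C(.123,.204,.006)),("c-oS",S(518,24),C(-.123,.204,.006)),
("c+iS",S(333,240),C(.123,.204,-.013)),("c-iS",S(490,15),C(-.123,.204,-.013))]
def r(q):
    return np.concatenate([proj(c2w(g(q[3],q[4]),*q[:3]),pr[o[0]])-o[1:] for _,o,g in obs])
s=least_squares(r,[.55,0,.2,1.5,1.6],loss="soft_l1",x_scale=[.1,.1,.1,.1,.1])
print(s.x); R=r(s.x).reshape(-1,2)
for (n,_,_),e in zip(obs,R): print(n,e.round(1))
E
python3 fit.py
```

```text
[ 0.53195158 -0.00844426  0.25143547  1.46047595  1.51362759]
rim+-T [-1.3 -1.3]
rim--T [0.2 1.9]
cov+outT [-1.3  0.1]
cov+inT [ 0.2 -0.3]
cov-outT [-0.9  0.4]
cov-inT [0.1 1.5]
rim+-S [-1.6  0.6]
bot++S [-0.2  2. ]
fl+S [0.5 0.6]
fl-S [-0.4 -1.4]
c+oS [-0.4 -0.8]
c-oS [ 0.3 -1.6]
c+iS [-2.6  0.1]
c-iS [-0.1 -0.7]
```

```bash
cat >> h.py <<'E'
from scipy.spatial.transform import Rotation as Rn
POSE=(.53195,-.00844,.25144); FA,CA=1.46,1.5136
def quat(t,flip):  # finger axis leaned: d=(0,sin t,-cos t) in case; jaw (tool y) along +-case x
    z=np.array([0,np.sin(t),-np.cos(t)]); y=np.array([1.,0,0])*flip; x=np.cross(y,z)
    return (Rn.from_euler("z",POSE[2])*Rn.from_matrix(np.c_[x,y,z])).as_quat()
def tcp_flap(a,t,v=.08,gap=0): return c2w(flap(0,v,.004+.009*abs(np.sin(a-t))+gap,a),*POSE)
def tcp_cover(a,t,v=.175,gap=0): # t = lean so that the hand leans to +y: d=(-sin t,-cos t)
    return c2w(cover(0,v,.006+.009*abs(np.sin(a-t))+gap,a),*POSE)
E
python3 - <<'E'
from h import *
from rig import kinematics as k, sense
print(sense()["clock"])
for fl in(1,-1):
  for t in(0,.26,.5):
    print("flap",fl,t,tcp_flap(FA,t).round(3))
    for P in [c2w([0,-.15,.42],*POSE),tcp_flap(FA,t,gap=.03),tcp_flap(.7,t),tcp_flap(0,t)]:
        q=k.ik(P,quat(t,fl)); print("  ",None if q is None else np.round(q,2))
  for t in(0,.26):
    print("cover",fl,t)
    for P in [c2w([0,.17,.42],*POSE),tcp_cover(CA,t,gap=.03),tcp_cover(.7,t),tcp_cover(0,t)]:
        q=k.ik(P,quat(-t,fl)); print("  ",None if q is None else np.round(q,2))
E
```

```text
0.1
flap 1 0 [ 0.555 -0.1    0.145]
   [-0.46  0.41  0.74 -0.    1.99 -0.72]
   [-0.43  0.51  1.36 -0.    1.27 -0.68]
   [-0.3   0.48  1.5  -0.    1.16 -0.55]
   [-0.26  0.54  1.58 -0.    1.02 -0.51]
flap 1 0.26 [ 0.555 -0.099  0.145]
   [-0.54  0.49  0.64  0.22  2.19 -0.68]
   [-0.51  0.57  1.28  0.19  1.48 -0.8 ]
   [-0.39  0.53  1.44  0.21  1.34 -0.71]
   [-0.36  0.58  1.53  0.23  1.2  -0.71]
flap 1 0.5 [ 0.555 -0.098  0.145]
   [-0.6   0.56  0.58  0.45  2.34 -0.59]
   [-0.57  0.64  1.21  0.33  1.67 -0.86]
   [-0.47  0.59  1.39  0.37  1.5  -0.81]
   [-0.44  0.64  1.47  0.39  1.38 -0.83]
cover 1 0
   [ 0.08  0.25  0.98 -0.    1.91 -0.17]
   [ 0.01  0.31  1.37 -0.    1.46 -0.24]
   [-0.28  0.4   1.4  -0.    1.35 -0.53]
   [-0.36  0.55  1.51 -0.    1.08 -0.61]
cover 1 0.26
   [ 0.2   0.27  0.98 -0.27  1.87 -0.13]
   [ 0.13  0.32  1.38 -0.26  1.42 -0.08]
   [-0.17  0.38  1.46 -0.25  1.2  -0.35]
   [-0.26  0.53  1.57 -0.28  0.93 -0.35]
flap -1 0 [ 0.555 -0.1    0.145]
   [-0.46  0.41  0.74 -0.    1.99  2.43]
   [-0.43  0.51  1.36 -0.    1.27  2.46]
   [-0.3   0.48  1.5  -0.    1.16  2.59]
   [-0.26  0.54  1.58 -0.    1.02  2.63]
flap -1 0.26 [ 0.555 -0.099  0.145]
   [-0.54  0.49  0.64  0.22  2.19  2.46]
   [-0.51  0.57  1.28  0.19  1.48  2.34]
   [-0.39  0.53  1.44  0.21  1.34  2.43]
   [-0.36  0.58  1.53  0.23  1.2   2.43]
flap -1 0.5 [ 0.555 -0.098  0.145]
   [-0.6   0.56  0.58  0.45  2.34  2.55]
   [-0.57  0.64  1.21  0.33  1.67  2.29]
   [-0.47  0.59  1.39  0.37  1.5   2.33]
   [-0.44  0.64  1.47  0.39  1.38  2.31]
cover -1 0
   None
   None
   [-0.28  0.4   1.4  -0.    1.35  2.61]
   [-0.36  0.55  1.51 -0.    1.08  2.53]
cover -1 0.26
   None
   None
   [-0.17  0.38  1.46 -0.25  1.2   2.8 ]
   [-0.26  0.53  1.57 -0.28  0.93  2.79]
```

Run:
```python
from h import *
from rig import *
from rig import env,fingers,sense,optics
import cv2
t=.26
fingers.clamp(5)
p=sense()["tcp_pos"]; env.movel([p[0],p[1],.42],v=.25)
env.reach(c2w([0,-.16,.42],*POSE),quat(t,1))
env.reach(tcp_flap(FA,t,gap=.04),quat(t,1))
s=sense();print(s["clock"],s["tcp_pos"],s["wrist_force"],s["finger_gap"])
for n in("scene","top"): cv2.imwrite(f"pics/{n}1.png",optics.capture(n))
a=cv2.imread("pics/scene1.png")[0:300,200:600];b=cv2.imread("pics/top1.png")[100:400,180:500]
cv2.imwrite("pics/a1.png",cv2.resize(np.hstack([a,b]),None,fx=1.1,fy=1.1))
```

```text
6.0583 [ 0.56589823 -0.13779196  0.15049837] [ 0.19754471 -0.29699436  1.11055861] 0.00014770641225714178
```

View pics/a1.png

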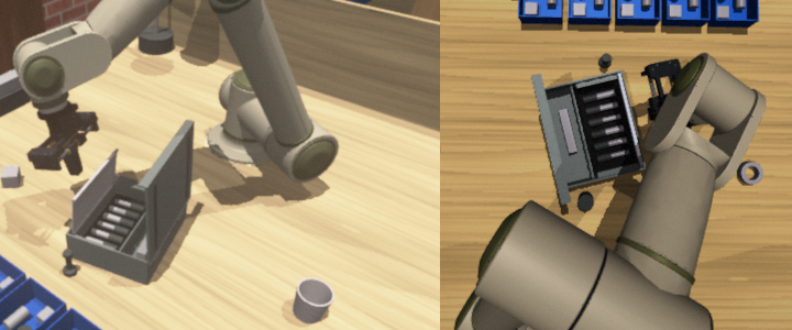

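Run:
```python
from h import *
from rig import env,fingers,sense,optics
import cv2
t=.26
f0=sense()["wrist_force"]
for a in [1.46,1.25,1.05,.85,.65,.45,.25,.1]:
    env.movel(tcp_flap(a,t),v=.12,orientation=quat(t,1)); s=sense()
    F=s["wrist_force"]-f0; print(a,round(s["clock"],2),F.round(1),s["tcp_pos"][2].round(4))
    if np.linalg.norm(F)>25: break
else:
  for g in [.003,0,-.002,-.004,-.006,-.008]:
    env.movel(tcp_flap(0,t,gap=g),v=.05); s=sense()
    F=s["wrist_force"]-f0; print(g,round(s["clock"],2),F.round(1),s["tcp_pos"][2].round(4))
    if F[2]>15: break
for n in("scene","top"): cv2.imwrite(f"pics/{n}2.png",optics.capture(n))
a=cv2.imread("pics/scene2.png")[50:300,200:450]
cv2.imwrite("pics/a2.png",cv2.resize(a,None,fx=2.2,fy=2.2))
```

```text
1.46 6.64 [ 0.8  0.1 -0.6] 0.1453
1.25 6.94 [-0.   0.3 -1.4] 0.1437
1.05 7.23 [ 0.2 -0.8  0.2] 0.1386
0.85 7.53 [ 0.4  0.1 -0. ] 0.1301
0.65 7.83 [ 0.1  0.4 -0.9] 0.1184
0.45 8.12 [-0.4 -0.5 -0.8] 0.104
0.25 8.43 [-0.8  1.4 -0.2] 0.088
0.1 8.68 [ 0.   0.2 -0.5] 0.0777
0.003 8.93 [-0.4  0.1 -0. ] 0.0734
0 9.18 [ 0.5 -0.1  2. ] 0.0705
-0.002 9.43 [-3.7 -0.1 16.5] 0.07
```

View pics/a2.png

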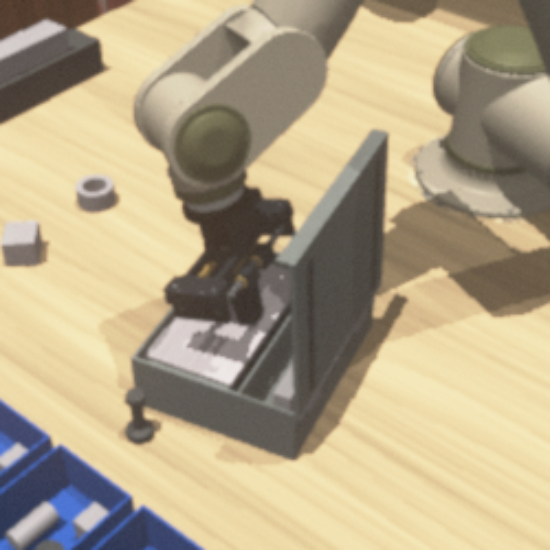

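Run:
```python
from h import *
from rig import env,fingers,sense,optics
import cv2
env.movel(c2w([0,-.08,.20],*POSE),v=.2)
env.movel(c2w([0,-.08,.46],*POSE),v=.25)
env.reach(c2w([0,.02,.46],*POSE),quat(0,1))
env.reach(c2w([0,.19,.46],*POSE),quat(0,1))
for n in("scene","top"): cv2.imwrite(f"pics/{n}3.png",optics.capture(n))
env.movel(tcp_cover(CA,0,gap=.05),v=.2)
s=sense();print(s["clock"],s["tcp_pos"],s["wrist_force"])
cv2.imwrite("pics/scene4.png",optics.capture("scene"))
a=cv2.imread("pics/scene4.png")[50:300,200:450]
b=cv2.imread("pics/scene3.png")[50:300,200:450]
cv2.imwrite("pics/a4.png",cv2.resize(np.hstack([b,a]),None,fx=1.6,fy=1.6))
```

```text
14.125 [0.49379157 0.14150498 0.25434602] [ 0.82855389  0.09794492 -0.50365891]
```

View pics/a4.png

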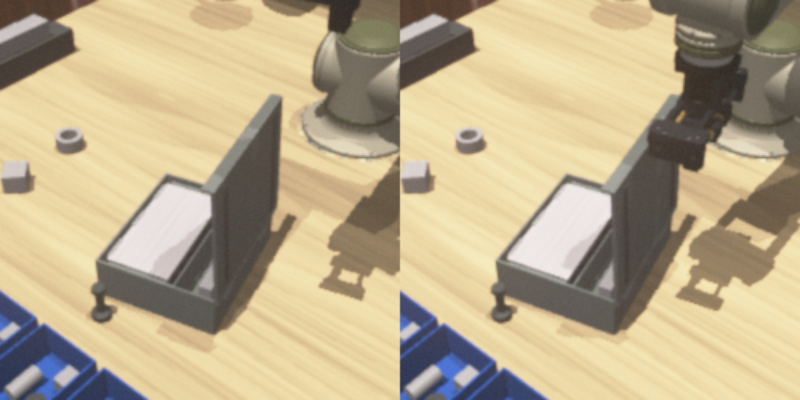

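View pics/top3.png

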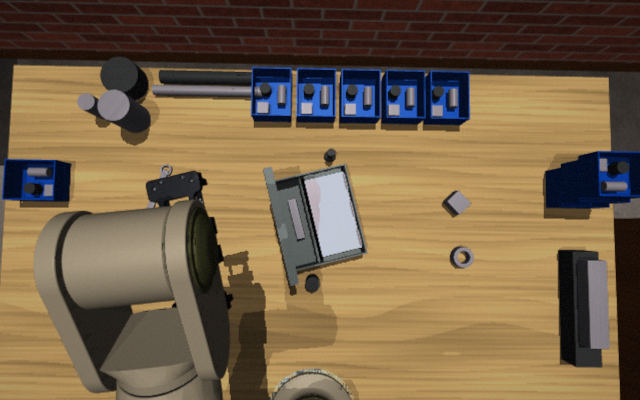

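The flap lies flat over the cutters, the cover has not moved, and the loose parts are where they were. The shut fingers are now beside the cover's outer face, so next I push the cover over.

Run:
```python
from h import *
from rig import env,fingers,sense,optics
import cv2
t=0
f0=sense()["wrist_force"]
for a in [1.51,1.38,1.25,1.1,.95,.8,.65,.5,.35,.2,.1,.05]:
    env.movel(tcp_cover(a,t),v=.15); s=sense()
    F=s["wrist_force"]-f0; print(a,round(s["clock"],2),F.round(1),s["tcp_pos"][2].round(4))
    if np.linalg.norm(F)>30: break
else:
  for g in [.002,0,-.002,-.004,-.006,-.008]:
    env.movel(tcp_cover(0,t,gap=g),v=.05); s=sense()
    F=s["wrist_force"]-f0; print(g,round(s["clock"],2),F.round(1),s["tcp_pos"][2].round(4))
    if F[2]>18: break
for n in("scene","top"): cv2.imwrite(f"pics/{n}5.png",optics.capture(n))
```

```text
1.51 14.67 [-0.8  0.4  0.5] 0.2508
1.38 14.97 [-0.5  0.2  0.5] 0.2497
1.25 15.27 [-1.1 -0.4 -0.2] 0.2457
1.1 15.59 [-1.   0.7  0.2] 0.2374
0.95 15.93 [-0.2  0.   0.3] 0.2252
0.8 16.26 [0.3 0.2 0.9] 0.2093
0.65 16.59 [-1.2 -0.8  0.9] 0.1901
0.5 16.93 [-0.  -0.4 -0.2] 0.1682
0.35 17.26 [-0.4  0.1  0.1] 0.144
0.2 17.59 [-0.5 -0.6 -0. ] 0.1179
0.1 17.87 [-0.2 -1.1  0.3] 0.0999
0.05 18.12 [-0.4 -0.2 -0.4] 0.0906
0.002 18.41 [-0.3  0.6 -0.5] 0.0828
0 18.66 [-1.5  0.9  3.2] 0.0814
-0.002 18.91 [-7.4  1.  22.4] 0.0813
```

Run:
```python
from h import *
from rig import env,fingers,sense,optics
import cv2
p=sense()["tcp_pos"]
env.movel([p[0],p[1],.46],v=.25)
env.reach(c2w([-.1,.35,.46],*POSE),quat(0,1))
s=sense();print(s["clock"],s["tcp_pos"],s["wrist_force"])
for n in("scene","top"): cv2.imwrite(f"pics/{n}6.png",optics.capture(n))
a=cv2.imread("pics/scene6.png");b=cv2.imread("pics/top6.png")
pr=params(); K={"scene":a,"top":b}
for n,im in K.items():
  for u in(.123,-.123):
    for P in (cover(u,.204,.006,0),cover(u,0,.006,0),cover(u,.204,-.013,0)):
        q=proj(c2w(P,*POSE),pr[n]); cv2.circle(im,tuple(int(round(x)) for x in q),1,(0,0,255),-1)
x=np.hstack([cv2.resize(a[110:290,220:400],(400,400)),cv2.resize(b[140:300,240:400],(400,400))])
cv2.imwrite("pics/a6.png",x)
```

```text
22.2917 [0.34867978 0.30526629 0.45976978] [-0.02984121  0.1251353   0.23403244]
```

View pics/a6.png

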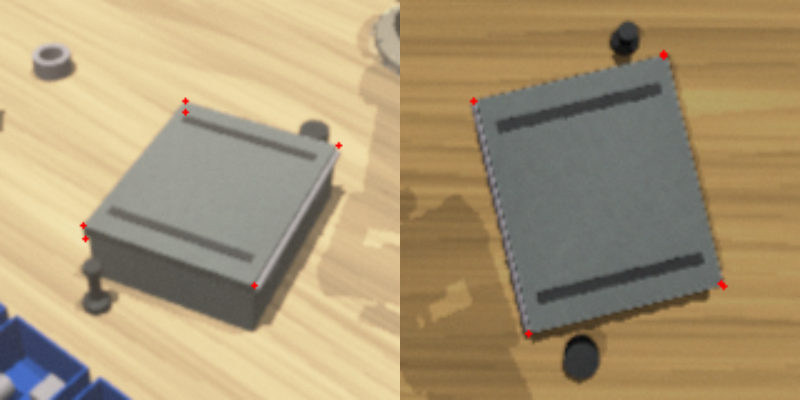

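View pics/top6.png

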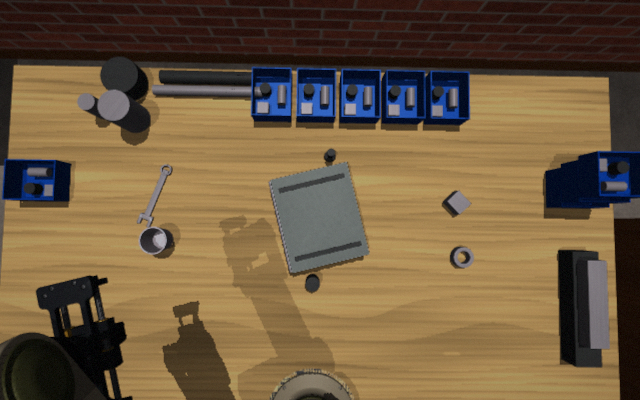

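The cover is shut and its corners match the predicted closed position to within about 1 px. The slug (312,283), stud (330,155), wrench, tin, collar and block haven't moved, and the hand is clear.

Run:
```python
from rig import workorder,sense
print(workorder.sign_off(), sense()["clock"])
```

```text
the job is handed in; nothing more can be done
the job is handed in; nothing more can be done
```

The tooling case is closed and the job is handed in: I pushed the inner flap flat first, then the cover fully shut. I used only the shut fingertips, and nothing was pinched or lifted.

- **Flap:** it came to rest on its stop under about 16 N. The TCP was at z = 70.0 mm, against 70.3 mm expected for a flat flap. A picture taken before the cover was moved showed it flat.
- **Cover:** it came to rest on its stop under about 22 N, with the TCP at z = 81.3 mm against 81 mm expected. In the last pictures its corners match the predicted closed position to within a pixel or so.
- **Loose parts:** those outside the case are where they started in the top view. The steel bar inside was still in place in the last picture before the cover closed; it cannot be seen now.
- **Finish:** the hand ended well clear, at a height of 0.46 m with no force on the wrist. The clock read about 22 s at the last check before hand-in.

No check failed. The weakest number was the initial fit of the case position, where a few corner points were off by up to about 2.6 px. The heights where contact was made agreed with it.

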